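Lock the bayonet cap on the tilted centrifuge bucket

ROBOT

A 6-joint arm with a two-finger parallel gripper is mounted at the origin on the work surface. World frame = base frame: x ahead of the robot, y to its left, z up, the work surface at z = 0. Lengths are in mm, angles in rad, forces in N, time in s.
With the tool pointing down it reaches from about 350 to 775 mm from the base axis. Payload 7.3 kg.
Tool frame: the origin (TCP) lies midway between the tips of the shut fingers; the grasp point (between the pads) lies 19 mm behind it; z points along the fingers, y is the line along which they close (so a half turn about z gives the same grasp; the last joint's range is limited). The gripper opens to 92 mm and grips with 3 to 60 N. Pads are 19 mm wide; open, the fingers measure 130 mm over their backs; the gripper's body (75 mm by 190 mm) begins 47 mm behind the grasp point.
Start: joints at [-1.419, 0.342, 1.524, -0, 1.275, -0.146], TCP at [154.067, -501.905, 226.741] pointing down, gripper open.
Joint ranges: [-2.53, 2.53], [-0.77, 2.02], [0.04, 2.7], [-1, 4.14], [0.28, 2.66], [-3.11, 3.11]. Speed limits (rad/s): [2.57, 2.57, 3.14, 3.14, 3.14, 3.14].

INTERFACE

Orientations are given as [roll, pitch, yaw] about the fixed x, y, z axes, in that order (R = Rz(yaw) Ry(pitch) Rx(roll)).
In Python, from plant import get_obs, capture, camera_model, close_job, search_frame, regions_of, pinpoint gives the robot as it stands. The module is installed in compiled form; this text tells all that it offers.
- The arm moves only by the shell command python3 -m pendant 'ROWS'. ROWS is JSON, one flat list of numbers, 7 for each row, row after row: the shift along the tool's x, y, z in units of 30 mm (1.0 is 30 mm), then the turn, a rotation vector about the tool's x, y, z in units of 4 degrees (1.0 is 4 degrees), then the closure, from -1 (fully open) to 1 (shut), so that 0 is half open. In form: [dx, dy, dz, wx, wy, wz, gripper, dx, dy, dz, wx, wy, wz, gripper, ...]. A call has 1 to 12 rows; each row shifts and turns the commanded pose from where the row before left it, along the tool's axes as they then stand; what a row does not reach is not made up. A row lasts 1/10 s, in which the tool goes at most 50 mm and 8.59 degrees, less where a joint would pass 70% of its speed; a pose out of reach is approached as far as the arm can. A call with a number of a shift or a turn outside -1 to 1 is refused whole. A call with a gripper value outside its range is refused whole. The fingers move at their own pace and stop on an object; the grip force is fixed at half the most. Time passes only in rows, so rows that do not move let the fingers close. It gives the time, the measured TCP pose, the force, the opening and the grip force at its end, in the units of the state.
- get_obs(): the state, without advancing time (a new reading comes with each control period).
- capture(name): name is "side" or "top"; returns the picture (420x560x3 uint8, red, green, blue); there is no depth.
- camera_model(name): a dict with "fov_y" (degrees; the focal length in pixels is half the picture's height over the tangent of half this angle, whatever the lens; pixels are square), "cx", "cy" (the principal point, pixels), "pose" (4x4, takes a point from camera to world coordinates). Camera axes: x right, y up, looking along -z (the intrinsics and any distortion apply to the point x, -y, -z); pixel columns grow to the right and rows downward; lengths in mm; the calibration is good to about 2 mm. A picture is of the moment at which its call begins. camera_model takes no time and is no camera call.
- close_job(): hands the job in; it is judged then, once.
Trained networks look in the newest picture that a camera, given by its name, has taken for a name from the list of things; names that differ only in an ending like _2 or _b are one class to them, and where a whole thing is asked for, a point or a joint stands for the part that bears it (a point fixed in the world has none). Each returns a list of dicts, best first, with "score" (0 to 1); they miss things now and then, are a little off and sometimes report something else, mostly with a low value. They report only what shows in the picture. A call takes as long as a camera call.
- search_frame(camera, thing): "location" ([column, row] in pixels, amid what is visible of it).
- regions_of(camera, thing): "pixels" (420x560 bool, what is visible of it) and "location" ([column, row] in pixels, amid what is visible of it).
- pinpoint(camera, thing): "location" ([column, row] in pixels: a listed point, or the origin of a listed thing).
The state is a dict: "time": time; "joint_positions": joint angles; "dq": joint speeds; "tau": joint torques, N m; "tool_pos": TCP position; "tcp_rot": TCP orientation; "contact_force": force on the tool from outside, world axes, zero at the start; "moment": the same for the moment, N m; "grip_width": finger opening in mm; "finger_force": force on a finger pad.
Only numpy, scipy, OpenCV 4.12 (cv2) and the standard library are available. Lean on these libraries where they do the work, as an engineer would, in place of code of your own. Each camera call takes 0.05 s, during which the arm holds its last target. There are 200 camera calls.

TASK

Close the centrifuge bucket that leans in the grey loading stand: take the cap with the upright grip bar and two lugs, let its lugs into the two slots of the bucket's mouth, push it in against the spring, turn it a quarter turn clockwise (seen from outside, looking into the mouth) to the stop, and let it spring back so that it sits locked. Do not tip over or push away the other things on the bench, and let go of the cap at the end.

Things in the scene. Friction and masses are not known exactly. Their poses are not given: they have to be found in the camera images.
- bucket: aluminium centrifuge bucket, 67 mm wide, 105 mm long, fixed in a grey stand, its axis leaning 30 degrees from vertical, mouth to the robot and 150 mm up. Origin: centre of the mouth in the rim's plane; z: along the axis, out of the mouth; x: away from the robot and up; y: left. In the mouth is a steel bayonet ring, inner diameter 38 mm, with two opposite slots 17 mm wide for the cap's lugs.
- slots (a point): same point as the bucket's origin. The slots lie along the bucket's x axis only roughly: the ring is clocked about z by an unknown angle, up to 0.3 rad either way, which no pose shows. Look or feel for it: pressed lightly, the lugs stand on the rim (underside 6 mm below it); within 0.1 rad of the slots they drop 6 mm, onto the spring pad. The stand stays below the rim's plane.
- pocket (a point): point on the bucket's axis, 4.5 mm below the rim, level with the ceiling of the two pockets. From a slot clockwise the ring is 8 mm deep, lugs pass below it; a quarter turn on is a pocket 17 mm wide, where the lugs can spring up; then a hard stop, met 0.18 rad beyond a quarter turn. Anticlockwise is blocked. Locked, the cap's underside is 16.5 mm below the rim.
- cushion (a joint): travel (m) of the spring pad in the mouth, 0 = free, grows as it is pressed, at most 0.0125. Its free face is 12 mm below the rim. It pushes out with 4 N at first touch and 0.6 N more per mm. The cap turns only while its underside is over 20 mm below the rim (pad over 0.008); 22 mm (pad 0.010) is good, 24 mm is the bottom.
- cap_mid (a point): the cap to fit, 62 mm high, 0.08 to 0.17 kg, standing on its plug on the bench. This point is its centre, 31 mm above its underside; z: its axis, up. On top is a grey grip bar, 29 to 62 mm above the underside, 44 mm long (x) by 14 mm thick (y); below it an aluminium disc 62 mm across, 24 to 29 mm above the underside. Half a turn makes no difference.
- cap_foot (a point): centre of the cap's underside, same axes. The steel plug is 35 mm across and 24 mm high, its lowest 6 mm tapered to 30 mm; its two opposite lugs lie along x, in line with the grip bar, reach 25.5 mm from the axis, are 9 mm wide, and span 6 to 12 mm above the underside.
- plain_lid: bystander: loose aluminium lid 60 mm across and 28 mm high with a small round knob, no lugs; origin under its centre
- spare_bucket: bystander: loose open aluminium cup 60 mm across and 70 mm high; origin under its centre
- tube_rack: bystander: white rack of sample tubes, 75 by 210 mm and 100 mm high; origin under its centre
- beaker: bystander: glass beaker 68 mm across and 85 mm high; origin under its centre
- reagent: bystander: white bottle 64 mm across and 150 mm high; origin under its centre
- tip_box: bystander: pipette tip box 120 by 85 mm and 85 mm high; origin under its centre. Left of it stands a fixed centrifuge, 500 by 380 mm and 300 mm high, its lid open
- marker: bystander: black marker pen 130 mm long and 12 mm thick, lying flat; origin under its centre

How it is judged:
By the outcome, as a careful person would: the job done as asked, in the order asked, and still so for the second after the job is handed in, with the robot touching nothing.
It also fails if it takes over 64 s, if anything falls off the work surface, if the arm or the gripper's body presses on something with over 40 N, if the wrist force passes 120 N, or if a joint passes its speed limit or range.

## Working session

There is one attempt and no reset: what is moved stays moved. The work goes in short steps, Python scripts to look and compute and a shell command to move; the robot and the scene stay as the last step left them, time stands still between calls to the robot, and variables do not carry over. Pictures are saved under pics/ and viewed, at most 10 in all, crops included, and the job is handed in when it is done.

```bash
mkdir -p pics; ls
cat > h.py <<'E'
import numpy as np, cv2
from plant import *
from scipy.spatial.transform import Rotation as R
def ray(cam,px):
    m=camera_model(cam); f=210/np.tan(np.radians(m['fov_y'])/2)
    P=np.array(m['pose']); d=np.array([(px[0]-m['cx'])/f,-(px[1]-m['cy'])/f,-1])
    d=P[:3,:3]@d; return P[:3,3],d/np.linalg.norm(d)
def tri(a,b):
    (o1,d1),(o2,d2)=ray('side',a),ray('top',b)
    s=np.linalg.lstsq(np.c_[d1,-d2],o2-o1,rcond=None)[0]
    p,q=o1+s[0]*d1,o2+s[1]*d2
    return (p+q)/2,np.linalg.norm(p-q)
def proj(cam,X):
    m=camera_model(cam); f=210/np.tan(np.radians(m['fov_y'])/2)
    P=np.array(m['pose']); c=P[:3,:3].T@(np.array(X)-P[:3,3])
    return np.array([m['cx']-f*c[0]/c[2],m['cy']+f*c[1]/c[2]])
def save(cam,n):
    im=capture(cam); cv2.imwrite('pics/'+n,im[:,:,::-1]); return im
E
python3 - <<'E'
from h import *
np.set_printoptions(precision=3,suppress=True)
for c in('side','top'):
    save(c,c+'0.png'); m=camera_model(c); print(c,m)
    for t in('bucket','pocket','cap_mid','cap_foot','plain_lid','spare_bucket','tube_rack','beaker','reagent','tip_box','marker'):
        print(t,[(np.round(r['location'],1),round(r['score'],2)) for r in pinpoint(c,t)[:2]])
o=get_obs();print(o['time'],o['tool_pos'],o['tcp_rot'],o['contact_force'])
E
```

```text
pics
side {'fov_y': 57.421531009625504, 'cx': 278.65304456194303, 'cy': 208.05544963926266, 'pose': array([[ -0.862,   0.336,  -0.38 , 244.914],
       [ -0.507,  -0.593,   0.626, 612.739],
       [ -0.015,   0.732,   0.681, 752.104],
       [  0.   ,   0.   ,   0.   ,   1.   ]])}
bucket [(array([258.7, 223.9]), 0.56)]
pocket [(array([260.6, 224.2]), 0.64), (array([334.2, 296.9]), 0.58)]
cap_mid [(array([365.8, 211.8]), 0.93), (array([306.7, 157.8]), 0.21)]
cap_foot [(array([359.8, 219.3]), 0.64)]
plain_lid [(array([326.7, 185.8]), 0.69)]
spare_bucket [(array([370.5, 185.8]), 0.78)]
tube_rack [(array([250.3, 184.2]), 0.97), (array([362.4, 211.8]), 0.25)]
beaker [(array([303.7, 158.9]), 0.95)]
reagent [(array([269.6, 363.2]), 0.91)]
tip_box [(array([168.7, 331.2]), 0.85)]
marker [(array([370.3, 185. ]), 0.72), (array([258.9, 225.8]), 0.56)]
top {'fov_y': 43.36148340898709, 'cx': 273.1591728972974, 'cy': 208.64288105638843, 'pose': array([[  -0.135,    0.969,   -0.206,  369.123],
       [  -0.991,   -0.133,    0.025,   36.892],
       [  -0.003,    0.208,    0.978, 1230.399],
       [   0.   ,    0.   ,    0.   ,    1.   ]])}
bucket [(array([217.3, 220.8]), 0.69)]
pocket [(array([221.1, 216.3]), 0.6)]
cap_mid [(array([352.2, 277.2]), 0.84)]
cap_foot [(array([351. , 280.5]), 0.93)]
plain_lid [(array([377.4, 209.8]), 0.96)]
spare_bucket [(array([405.7, 259.3]), 0.81)]
tube_rack [(array([313.8, 145.1]), 0.86)]
beaker [(array([407.9, 157.6]), 0.74)]
reagent [(array([146.5, 301. ]), 0.88)]
tip_box [(array([120.2, 209.1]), 0.93)]
marker [(array([241. , 310.3]), 0.78), (array([352. , 278.2]), 0.37)]
1.2 [ 154.055 -501.874  226.74 ] [3.142 0.    0.298] [-0.614  0.034 -0.166]
```

View pics/side0.png

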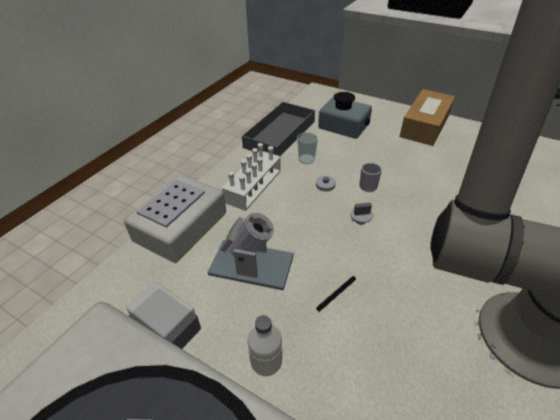

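View pics/top0.png

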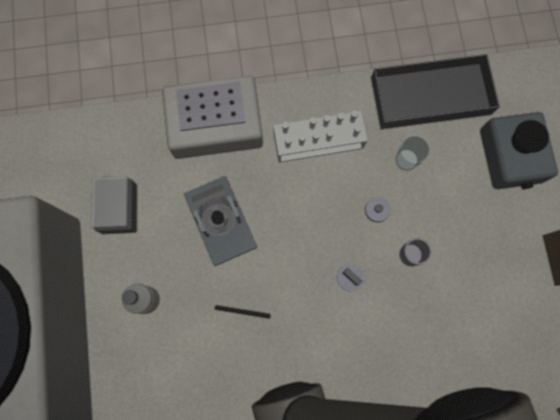

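Run:
```python
from h import *
np.set_printoptions(precision=1,suppress=True)
for n,a,b in [('bucket',(258.7,223.9),(217.3,220.8)),('pocket',(260.6,224.2),(221.1,216.3)),('mid',(365.8,211.8),(352.2,277.2)),('foot',(359.8,219.3),(351,280.5)),('lid',(326.7,185.8),(377.4,209.8)),('rack',(250.3,184.2),(313.8,145.1)),('spare',(370.5,185.8),(405.7,259.3))]: print(n,*tri(a,b))
a=cv2.imread('pics/side0.png');b=cv2.imread('pics/top0.png')
def c(i,x,y): return cv2.resize(i[y-45:y+45,x-60:x+60],None,fx=3.3,fy=3.3,interpolation=2)
cv2.imwrite('pics/z0.png',np.vstack([np.hstack([c(a,259,224),c(a,365,212)]),np.hstack([c(b,218,220),c(b,352,277)])]))
```

```text
bucket [588.3 128.1 153.9] 4.875533674517455
pocket [595.1 118.4 142.5] 3.6129467116313405
mid [ 436.5 -150.1   33.9] 8.03250652305164
foot [ 439.8 -149.1    2.1] 9.346536566833409
lid [ 590.8 -241.8   -4.2] 3.48545682755576
rack [ 772.4 -109.5   20.8] 15.21201782475385
spare [ 465.1 -280.1   18.7] 0.20485861754956014
```

View pics/z0.png

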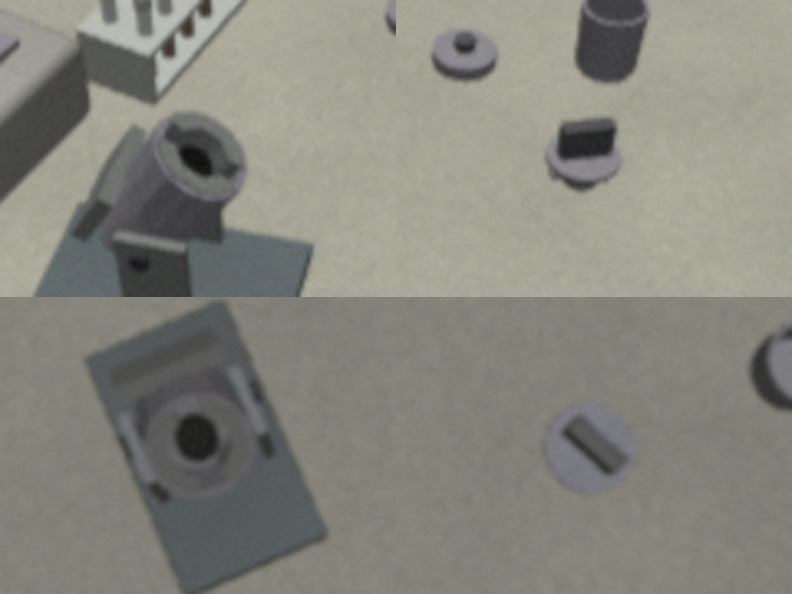

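The side view shows the bucket's mouth at about (260,226) with slots at its upper left and lower right, and the cap at (362,212). In the top view the mouth is at (218,219) and the cap at (351,278), with its bar running from upper left to lower right. Next I take averaged, enlarged crops and fit them to models.

Run:
```python
from h import *
np.set_printoptions(precision=2,suppress=True)
from scipy.optimize import minimize,least_squares
M={}
for c in('side','top'):
    A=np.mean([capture(c).astype(float) for _ in range(8)],0); np.save(c+'.npy',A)
    for t in('cap_mid','bucket'):
        r=regions_of(c,t)
        for q in r[:2]: print(c,t,q['score'],q['location'],q['pixels'].sum())
        M[c,t]=r[0]['pixels']
np.save('M.npy',M,allow_pickle=True)
th=np.linspace(0,2*np.pi,40)
def cyl(r1,z1,r2,z2): return [np.c_[r*np.cos(th),r*np.sin(th),th*0+z] for r,z in((r1,z1),(r2,z2))]
parts=[np.vstack(cyl(31,24,31,29)),np.vstack(cyl(17.5,6,17.5,24)),np.vstack(cyl(15,0,17.5,6)),np.array([[x,y,z] for x in(-22,22) for y in(-7,7) for z in(29,62)],float),np.array([[x,y,z] for x in(-25.5,25.5) for y in(-4.5,4.5) for z in(6,12)],float)]
def sil(c,p):
    m=np.zeros((1680,2240),np.uint8)
    Rz=R.from_euler('z',p[2]).as_matrix()
    for P in parts:
        q=np.array([proj(c,Rz@v+[p[0],p[1],p[3] if len(p)>3 else 0]) for v in P])
        cv2.fillConvexPoly(m,cv2.convexHull(((q+.5)*4-.5).round().astype(np.int32)),1)
    return cv2.resize(m.astype(np.float32),(560,420),interpolation=cv2.INTER_AREA)
def cost(p,cs): return sum(np.abs(sil(c,p)-M[c,'cap_mid']).sum() for c in cs)
for cs in(('side',),('top',),('side','top')):
    best=min((minimize(cost,[438,-150,y],args=(cs,),method='Nelder-Mead',options=dict(initial_simplex=[[438,-150,y],[446,-150,y],[438,-142,y],[438,-150,y+.3]])) for y in(-2.2,-1.4,-.6,.2)),key=lambda r:r.fun)
    print(cs,best.x,best.fun)
def c(A,x,y,w=66,h=50): return cv2.resize(A[y-h//2:y+h//2,x-w//2:x+w//2,::-1],None,fx=12,fy=12,interpolation=cv2.INTER_CUBIC)
for n,x,y in(('side',259,226),('top',218,219)):
    i=c(np.load(n+'.npy'),x,y); i=np.clip((i-40)*1.6,0,255); cv2.imwrite(f'pics/b_{n}.png',i)
```

```text
side cap_mid 0.59 [364.0, 214.1] 396
side cap_mid 0.45 [267.0, 347.8] 1705
side bucket 0.63 [252.5, 233.3] 1107
top cap_mid 0.74 [352.2, 277.9] 585
top bucket 0.88 [218.1, 219.0] 1064Traceback (most recent call last):
  File "<stdin>", line 24, in <module>
  File "<stdin>", line 24, in <genexpr>
    res = _minimize_neldermead(fun, x0, args, callback, bounds=bounds,
                               **options)
    fxcc = func(xcc)
    fx = function(np.copy(x), *(wrapper_args + args))
  File "<stdin>", line 22, in cost
  File "<stdin>", line 22, in <genexpr>
  File "<stdin>", line 19, in sil
  File "h.py", line 14, in proj
    m=camera_model(cam); f=210/np.tan(np.radians(m['fov_y'])/2)
ValueError: time passes only in moves, steps and waits
```

```bash
cat >> h.py <<'E'
_cm={c:camera_model(c) for c in('side','top')}
def camera_model(c): return _cm[c]
def proj(cam,X):
    m=_cm[cam]; f=210/np.tan(np.radians(m['fov_y'])/2)
    P=np.array(m['pose']); c=(np.atleast_2d(X)-P[:3,3])@P[:3,:3]
    return np.c_[m['cx']-f*c[:,0]/c[:,2],m['cy']+f*c[:,1]/c[:,2]].squeeze()
E
python3 - <<'E'
from h import *
np.set_printoptions(precision=2,suppress=True)
from scipy.optimize import minimize,least_squares
M=np.load('M.npy',allow_pickle=True).item()
th=np.linspace(0,2*np.pi,40)
def cyl(r1,z1,r2,z2): return [np.c_[r*np.cos(th),r*np.sin(th),th*0+z] for r,z in((r1,z1),(r2,z2))]
parts=[np.vstack(cyl(31,24,31,29)),np.vstack(cyl(17.5,6,17.5,24)),np.vstack(cyl(15,0,17.5,6)),np.array([[x,y,z] for x in(-22,22) for y in(-7,7) for z in(29,62)],float),np.array([[x,y,z] for x in(-25.5,25.5) for y in(-4.5,4.5) for z in(6,12)],float)]
def sil(c,p):
    m=np.zeros((1680,2240),np.uint8)
    Rz=R.from_euler('z',p[2]).as_matrix()
    for P in parts:
        q=proj(c,P@Rz.T+[p[0],p[1],p[3] if len(p)>3 else 0])
        cv2.fillConvexPoly(m,cv2.convexHull(((q+.5)*4-.5).round().astype(np.int32)),1)
    return cv2.resize(m.astype(np.float32),(560,420),interpolation=cv2.INTER_AREA)
def cost(p,cs): return sum(np.abs(sil(c,p)-M[c,'cap_mid']).sum() for c in cs)
for cs in(('side',),('top',),('side','top')):
    best=min((minimize(cost,[438,-150,y],args=(cs,),method='Nelder-Mead',options=dict(maxfev=120,initial_simplex=[[438,-150,y],[446,-150,y],[438,-142,y],[438,-150,y+.3]])) for y in(-2.2,-1.4,-.6,.2)),key=lambda r:r.fun)
    print(cs,best.x,best.fun)
def c(A,x,y,w=66,h=50): return cv2.resize(A[y-h//2:y+h//2,x-w//2:x+w//2,::-1],None,fx=12,fy=12,interpolation=cv2.INTER_CUBIC)
for n,x,y in(('side',259,226),('top',218,219)):
    i=c(np.load(n+'.npy'),x,y); i=np.clip((i-40)*1.6,0,255); cv2.imwrite(f'pics/b_{n}.png',i)
E
```

```text
('side',) [ 442.05 -141.53   -2.51] 32.3125
('top',) [ 441.37 -146.94    0.37] 28.4375
('side', 'top') [ 441.35 -146.18   -2.33] 89.5[ WARN:0@3.508] global loadsave.cpp:1063 imwrite_ Unsupported depth image for selected encoder is fallbacked to CV_8U.
```

View pics/b_side.png

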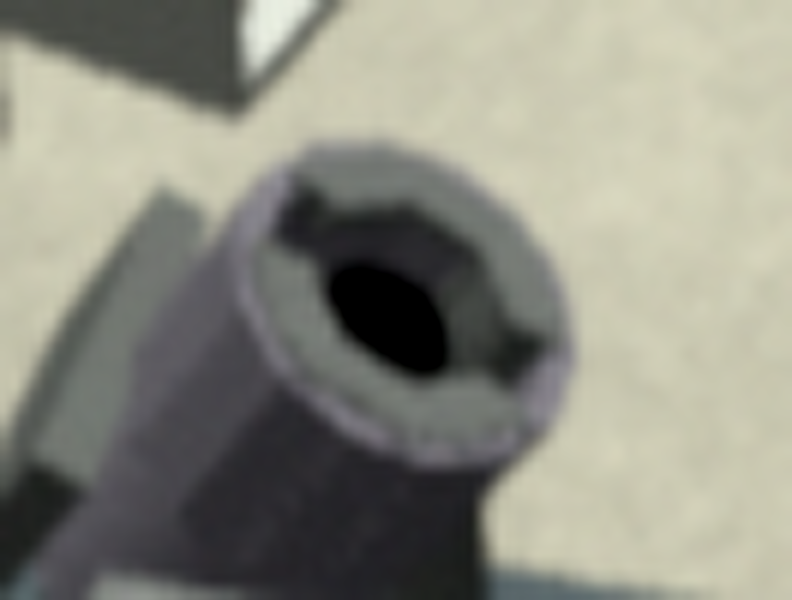

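View pics/b_top.png

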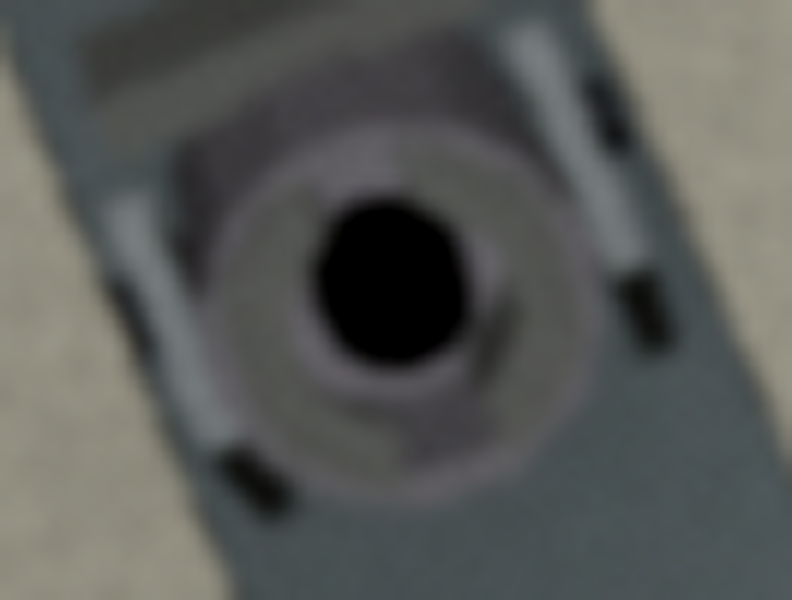

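```bash
cat > fit.py <<'E'
from h import *
np.set_printoptions(precision=2,suppress=True)
from scipy.optimize import minimize,least_squares
M=np.load('M.npy',allow_pickle=True).item()
def ppx(u,v,s,x0,y0): return np.array([x0+(u+.5)/s-.5,y0+(v+.5)/s-.5])
def onz(c,p,z): o,d=ray(c,p); return o+d*(z-o[2])/d[2]
# stand yaw
L=[[ppx(85,60,3.3,158,175),ppx(190,290,3.3,158,175)],[ppx(222,5,3.3,158,175),ppx(327,238,3.3,158,175)]]
for a,b in L:
    e=onz('top',a,6)-onz('top',b,6); print('plate edge yaw',np.arctan2(e[1],e[0]),np.linalg.norm(e))
S=lambda u,v:ppx(u,v,12,226,201); T=lambda u,v:ppx(u,v,12,185,194)
m,g=tri(S(406,304),T(404,312)); print('mouth',m,g)
# rim fit
sp=[S(238,240),S(345,141),S(575,345),S(440,468),S(290,390),S(505,210)]
tp=[T(205,310),T(603,305),T(400,118),T(410,505),T(540,455),T(255,430)]
def res(p):
    Rm=R.from_euler('z',p[3]).as_matrix()@R.from_euler('y',-np.pi/6).as_matrix()
    t=np.linspace(0,2*np.pi,400); C=np.c_[33.5*np.cos(t),33.5*np.sin(t),0*t]@Rm.T+p[:3]
    r=[]
    for c,pts,o in(('side',sp,0),('top',tp,4)):
        q=proj(c,C)+(p[4:6] if c=='side' else 0)
        ctr=q.mean(0)
        for P in pts: r.append(np.linalg.norm(q-P,axis=1).min()*np.sign(np.linalg.norm(P-ctr)-np.linalg.norm(q[np.linalg.norm(q-P,axis=1).argmin()]-ctr)))
    return np.r_[r,p[4:6]*.5,]
f=least_squares(res,[*m,.3,0,0],diff_step=1e-4); print('rim fit',f.x,f.fun)
# slots
p=f.x
for yaw in(p[3],.3):
  Rm=R.from_euler('z',yaw).as_matrix()@R.from_euler('y',-np.pi/6).as_matrix()
  for c,ps in(('side',[S(290,205),S(535,365)]),('top',[T(350,165),T(450,445)])):
    w=[]
    for q in ps:
        o,d=ray(c,q); n=Rm[:,2]; w.append(Rm.T@(o+d*(n@(m-o))/(n@d)-m))
    e=w[0]-w[1]; print(c,'slot pts',w,'clock',np.arctan2(e[1],e[0]))
# bar
bar=np.array([[x,y,z] for x in(-22,22) for y in(-7,7) for z in(29,62)],float)
for c in('side','top'):
    A=np.load(c+'.npy'); Mk=M[c,'cap_mid']; g=A.mean(2); v=g[Mk>0]; thr=(np.percentile(v,5)+np.percentile(v,80))/2
    K=((g<thr)&(cv2.dilate(Mk.astype(np.uint8),np.ones((3,3)))>0)).astype(np.uint8)
    n,lab,st,ce=cv2.connectedComponentsWithStats(K); k=1+st[1:,4].argmax(); K=(lab==k).astype(float); print(c,'bar px',K.sum(),ce[k],thr)
    ys,xs=np.nonzero(Mk); print('mask bbox',xs.min(),xs.max(),ys.min(),ys.max())
    def cost(p):
        q=proj(c,bar@R.from_euler('z',p[2]).as_matrix().T+[p[0],p[1],0]); im=np.zeros((1680,2240),np.uint8)
        cv2.fillConvexPoly(im,cv2.convexHull(((q+.5)*4-.5).round().astype(np.int32)),1)
        return np.abs(cv2.resize(im.astype(np.float32),(560,420),interpolation=cv2.INTER_AREA)-K).sum()
    for y in(-1.3,-.8,-.3,.2,.7,1.2):
        s=np.array([441,-146,y]); b=minimize(cost,s,method='Nelder-Mead',options=dict(maxfev=150,initial_simplex=[s,s+[6,0,0],s+[0,6,0],s+[0,0,.3]])); print(b.x,b.fun)
E
python3 fit.py
```

```text
plate edge yaw 0.31087166097670954 184.52126052297922
plate edge yaw 0.2902662923488364 187.52174585729568
mouth [590.69 125.88 145.21] 1.0698662060310544
rim fit [589.09 125.26 147.4    0.11  -0.82   0.36] [ 0.28  0.3   0.31  0.21 -0.11 -0.52  0.54  0.38  1.09  0.71  0.7  -0.04
 -0.41  0.18]
side slot pts [array([28.54, -2.09,  0.  ]), array([-25.79,  -6.35,   0.  ])] clock 0.07822941485749486
top slot pts [array([27.76,  2.38,  0.  ]), array([-26.43,  -1.96,   0.  ])] clock 0.07993992140957111
side slot pts [array([27.72, -7.16,  0.  ]), array([-26.59,  -2.34,   0.  ])] clock -0.08849887267963541
top slot pts [array([27.77, -2.25,  0.  ]), array([-26.38,   2.44,  -0.  ])] clock -0.08635555605606023
side bar px 165.0 [362.18 209.17] 87.890625
mask bbox 350 372 203 224
[ 442.25 -143.84    0.9 ] 51.6875
[ 441.82 -143.2     0.88] 52.0
[ 442.08 -143.78    0.29] 52.875
[ 442.17 -143.55    0.29] 54.875
[ 441.44 -142.88    0.86] 52.6875
[ 441.54 -143.77    0.92] 50.6875
top bar px 157.0 [351.32 276.76] 95.17083333333333
mask bbox 338 364 264 290
[ 441.11 -145.59   -2.43] 23.4375
[ 441.4  -145.27    0.72] 23.1875
[ 441.11 -145.1     0.71] 23.0625
[ 441.57 -144.89    0.7 ] 23.75
[ 441.5  -145.65    0.71] 24.1875
[ 441.42 -144.89    0.7 ] 23.75
```

```bash
cat > plan.py <<'E'
from h import *
import sys
from scipy.linalg import logm,expm
np.set_printoptions(precision=3,suppress=True)
def pose(pos,Rm): T=np.eye(4);T[:3,:3]=Rm;T[:3,3]=pos;return T
def down(x,y,z,yaw): return pose([x,y,z],R.from_euler('xyz',[np.pi,0,yaw]).as_matrix())
SLOTYAW=.30;CLOCK=-.087;MOUTH=np.array([590.7,125.9,147.])
def bucket(yaw=SLOTYAW): return R.from_euler('z',yaw).as_matrix()@R.from_euler('y',-np.pi/6).as_matrix()
def tool(h,ang,dx=0,dy=0,mouth=MOUTH):
    "TCP h above the rim on the axis; bar at angle ang (about bucket z) from bucket x; tool z into mouth"
    B=bucket(); return pose(mouth+B@[dx,dy,h],B@R.from_euler('z',ang).as_matrix()@np.diag([1,-1,-1]))
def now():
    o=get_obs(); return pose(o['tool_pos'],R.from_euler('xyz',o['tcp_rot']).as_matrix()),o
def steps(T,n,T0=None):
    T0=now()[0] if T0 is None else T0
    D=np.linalg.inv(T0)@T; s=np.real(expm(np.real(logm(D))/n))
    print('total',D[:3,3],'row',np.r_[s[:3,3]/30,R.from_matrix(s[:3,:3]).as_rotvec()/np.radians(4)],'x',n)
def st():
    o=get_obs(); print('t',o['time'],'q',np.array(o['joint_positions']),'tcp',np.array(o['tool_pos']),np.array(o['tcp_rot']),'F',np.array(o['contact_force']),'w',o['grip_width'],o['finger_force'])
E
python3 -c "
from plan import *
steps(down(441.4,-145,115,.71),18)"
```

```text
total [ 379.42  -256.885  111.713] row [ 0.787 -0.333  0.207  0.     0.    -0.328] x 18
```

```bash
python3 -m pendant '[0.79,-0.33,0.21,0,0,-0.33,-1,0.79,-0.33,0.21,0,0,-0.33,-1,0.79,-0.33,0.21,0,0,-0.33,-1,0.79,-0.33,0.21,0,0,-0.33,-1,0.79,-0.33,0.21,0,0,-0.33,-1,0.79,-0.33,0.21,0,0,-0.33,-1,0.79,-0.33,0.21,0,0,-0.33,-1,0.79,-0.33,0.21,0,0,-0.33,-1,0.79,-0.33,0.21,0,0,-0.33,-1,0.79,-0.33,0.21,0,0,-0.33,-1,0.79,-0.33,0.21,0,0,-0.33,-1,0.79,-0.33,0.21,0,0,-0.33,-1]'
python3 -m pendant '[0.79,-0.33,0.21,0,0,-0.33,-1,0.79,-0.33,0.21,0,0,-0.33,-1,0.79,-0.33,0.21,0,0,-0.33,-1,0.79,-0.33,0.21,0,0,-0.33,-1,0.79,-0.33,0.21,0,0,-0.33,-1,0.79,-0.33,0.21,0,0,-0.33,-1,0,0,0,0,0,0,-1]'
python3 -c "
from plan import *
st(); steps(down(441.4,-145,115,.71),1); steps(down(441.4,-145,33,.71),4)
a=save('side','c1.png');b=save('top','c2.png')
f=lambda i,x,y:cv2.resize(i[y-42:y+42,x-30:x+30,::-1],None,fx=6,fy=6,interpolation=2)
cv2.imwrite('pics/c12.png',np.hstack([f(a,362,205),f(b,352,277)]))"
```

```text
time: 3.4
tool_pos: [364.3, -276.5, 151.0]
tcp_rot: [3.141, -0.0, 0.575]
contact_force: [0.1, -0.3, -1.0]
grip_width: 92.0
finger_force: 0.0
time: 4.1
tool_pos: [443.7, -143.1, 112.7]
tcp_rot: [-3.14, -0.0, 0.716]
contact_force: [-0.1, -0.4, -0.6]
grip_width: 91.9
finger_force: 0.0
t 4.1 q [-0.477  0.371  1.839  0.001  0.932  0.378] tcp [ 443.708 -143.146  112.679] [-3.14  -0.     0.716] F [-0.077 -0.423 -0.561] w 91.86282226937652 0.0
total [-2.958 -0.119 -2.32 ] row [-0.099 -0.004 -0.077 -0.02   0.     0.084] x 1
total [-2.958 -0.007 79.679] row [-0.025 -0.     0.664 -0.005  0.     0.021] x 4
```

View pics/c12.png

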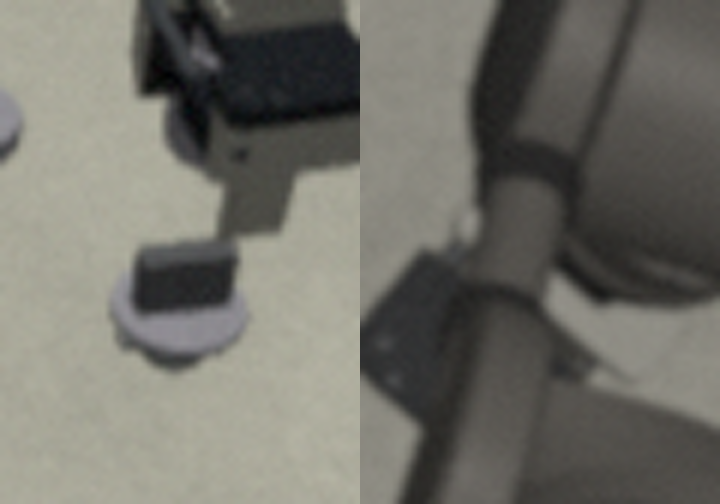

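The side view shows the bar clear below the open fingers, and the top view is hidden by the arm. I go down and grip.

```bash
python3 -m pendant '[-0.1,0,0.6,0,0,0.08,-1,0,0,0.7,0,0,0,-1,0,0,0.7,0,0,0,-1,0,0,0.66,0,0,0,-1,0,0,0,0,0,0,0.2,0,0,0,0,0,0,0.6,0,0,0,0,0,0,1,0,0,0,0,0,0,1,0,0,0,0,0,0,1,0,0,0,0,0,0,1,0,0,0,0,0,0,1,0,0,0,0,0,0,1]'
python3 -c "
from plan import *
st()"
```

```text
time: 5.4
tool_pos: [441.0, -147.4, 33.6]
tcp_rot: [3.141, -0.0, 0.707]
contact_force: [0.5, -0.2, 0.2]
grip_width: 32.2
finger_force: 0.0
t 5.4 q [-0.488  0.5    1.92  -0.     0.722  0.376] tcp [ 441.005 -147.367   33.603] [ 3.141 -0.     0.707] F [ 0.503 -0.233  0.235] w 32.1786552450319 0.0
```

```bash
python3 -m pendant '[0,0,0,0,0,0,1,0,0,0,0,0,0,1,0,0,0,0,0,0,1,0,0,0,0,0,0,1,0,0,0,0,0,0,1,0,0,0,0,0,0,1]'
python3 -c "
from plan import *
st()"
```

```text
time: 6.0
tool_pos: [440.9, -147.4, 33.4]
tcp_rot: [-3.142, 0.0, 0.707]
contact_force: [-0.0, 0.4, -0.4]
grip_width: 13.7
finger_force: 30.0
t 6.0 q [-0.488  0.5    1.92  -0.     0.722  0.376] tcp [ 440.925 -147.375   33.433] [-3.142  0.     0.707] F [-0.019  0.372 -0.435] w 13.697349487707696 29.999108612537384
```

```bash
python3 -c "
from plan import *
T0=now()[0]; A=T0.copy(); A[2,3]+=90; B=A.copy(); B[:3,3]=[545,112,260]; steps(A,3,T0); steps(B,9,A)
C=down(545,112,260,.30+CLOCK+np.pi); steps(C,38,B); D=tool(60,CLOCK+np.pi); print(D[:3,3],proj('side',D[:3,3])); steps(D,8,C)"
```

```text
total [ -0.01   -0.005 -90.   ] row [-0. -0. -1.  0. -0. -0.] x 3
total [ 247.575 -129.646 -136.588] row [ 0.917 -0.48  -0.506  0.    -0.    -0.   ] x 9
total [-0.  0.  0.] row [-0.    -0.     0.    -0.    -0.    -0.998] x 38
[562.04  117.034 198.962] [272.09  210.253]
total [-17.719   1.319  61.038] row [-0.015  0.     0.267 -0.081 -0.934  0.   ] x 8
```

```bash
python3 -m pendant '[0,0,-1,0,0,0,1,0,0,-1,0,0,0,1,0,0,-1,0,0,0,1,0.92,-0.48,-0.51,0,0,0,1,0.92,-0.48,-0.51,0,0,0,1,0.92,-0.48,-0.51,0,0,0,1,0.92,-0.48,-0.51,0,0,0,1,0.92,-0.48,-0.51,0,0,0,1,0.92,-0.48,-0.51,0,0,0,1,0.92,-0.48,-0.51,0,0,0,1,0.92,-0.48,-0.51,0,0,0,1,0.92,-0.48,-0.51,0,0,0,1]'
python3 -m pendant '[0,0,0,0,0,-1,1,0,0,0,0,0,-1,1,0,0,0,0,0,-1,1,0,0,0,0,0,-1,1,0,0,0,0,0,-1,1,0,0,0,0,0,-1,1,0,0,0,0,0,-1,1,0,0,0,0,0,-1,1,0,0,0,0,0,-1,1,0,0,0,0,0,-1,1,0,0,0,0,0,-1,1,0,0,0,0,0,-1,1]'
python3 -m pendant '[0,0,0,0,0,-1,1,0,0,0,0,0,-1,1,0,0,0,0,0,-1,1,0,0,0,0,0,-1,1,0,0,0,0,0,-1,1,0,0,0,0,0,-1,1,0,0,0,0,0,-1,1,0,0,0,0,0,-1,1,0,0,0,0,0,-1,1,0,0,0,0,0,-1,1,0,0,0,0,0,-1,1,0,0,0,0,0,-1,1]'
python3 -m pendant '[0,0,0,0,0,-1,1,0,0,0,0,0,-1,1,0,0,0,0,0,-1,1,0,0,0,0,0,-1,1,0,0,0,0,0,-1,1,0,0,0,0,0,-1,1,0,0,0,0,0,-1,1,0,0,0,0,0,-1,1,0,0,0,0,0,-1,1,0,0,0,0,0,-1,1,0,0,0,0,0,-1,1,0,0,0,0,0,-1,1]'
python3 -c "
from plan import *
st(); C=down(545,112,260,.30+CLOCK+np.pi); steps(C,2); D=tool(60,CLOCK+np.pi);  steps(D,10)"
```

```text
time: 7.2
tool_pos: [545.8, 113.8, 261.7]
tcp_rot: [-3.142, 0.0, 0.707]
contact_force: [0.9, -0.0, -0.9]
grip_width: 14.2
finger_force: 30.0
time: 8.4
tool_pos: [545.5, 112.5, 260.9]
tcp_rot: [-3.141, 0.0, 1.548]
contact_force: [0.4, 0.3, -1.4]
grip_width: 13.6
finger_force: 30.0
time: 9.6
tool_pos: [545.5, 112.5, 260.9]
tcp_rot: [-3.141, -0.0, 2.385]
contact_force: [-0.3, -0.4, -1.0]
grip_width: 13.9
finger_force: 30.0
time: 10.8
tool_pos: [545.5, 112.5, 260.9]
tcp_rot: [-3.142, -0.001, -3.06]
contact_force: [0.1, 0.1, -0.9]
grip_width: 14.1
finger_force: 30.0
t 10.8 q [ 0.066  0.378  1.374 -0.     1.39  -1.586] tcp [545.493 112.502 260.885] [-3.142 -0.001 -3.06 ] F [ 0.085  0.109 -0.881] w 14.094978751955498 29.99944031238556
total [ 0.532 -0.46   0.885] row [ 0.009 -0.007  0.015 -0.    -0.004 -0.942] x 2
total [-16.896   3.175  61.914] row [-0.008  0.001  0.217 -0.114 -0.743 -0.184] x 10
```

```bash
python3 -m pendant '[-0.01,0,0.22,-0.11,-0.74,-0.18,1,-0.01,0,0.22,-0.11,-0.74,-0.18,1,-0.01,0,0.22,-0.11,-0.74,-0.18,1,-0.01,0,0.22,-0.11,-0.74,-0.18,1,-0.01,0,0.22,-0.11,-0.74,-0.18,1,-0.01,0,0.22,-0.11,-0.74,-0.18,1,-0.01,0,0.22,-0.11,-0.74,-0.18,1,-0.01,0,0.22,-0.11,-0.74,-0.18,1,-0.01,0,0.22,-0.11,-0.74,-0.18,1,-0.01,0,0.22,-0.11,-0.74,-0.18,1,0,0,0,0,0,0,1]'
cat > look.py <<'E'
from plan import *
import sys
st()
D=tool(60,CLOCK+np.pi); steps(D,1)
x,y,s=260,215,7
A=np.mean([capture('side').astype(float) for _ in range(6)],0); np.save('side2.npy',A)
T,o=now(); Z=T[:3,2]
i=cv2.resize(A[y-42:y+42,x-56:x+56,::-1],None,fx=s,fy=s,interpolation=2); i=np.clip((i-40)*1.6,0,255).astype(np.uint8)
def dr(P,col):
    q=(proj('side',P)-[x-56,y-42]+.5)*s-.5; cv2.polylines(i,[q.round().astype(np.int32)],True,col,1)
t=np.linspace(0,2*np.pi,60)
for r,h in((31,24),(31,29)): dr((T@np.c_[r*np.cos(t),r*np.sin(t),t*0+33.4-h,t*0+1].T).T[:,:3],(0,255,0))
dr((T@np.array([[a*22,b*7,33.4-62,1] for a,b in((1,1),(1,-1),(-1,-1),(-1,1))]).T).T[:,:3],(0,255,0))
dr(np.c_[33.5*np.cos(t),33.5*np.sin(t),t*0]@bucket().T+MOUTH,(0,0,255))
cv2.imwrite('pics/'+sys.argv[1],i)
E
python3 look.py d.png
```

```text
time: 11.9
tool_pos: [561.3, 116.7, 196.5]
tcp_rot: [3.093, 0.516, -2.948]
contact_force: [0.0, -0.8, -0.7]
grip_width: 13.9
finger_force: 30.0
t 11.9 q [-0.013  0.228  1.91   0.301  0.525 -2.014] tcp [561.331 116.681 196.547] [ 3.093  0.516 -2.948] F [ 0.011 -0.813 -0.733] w 13.89418312098871 29.998748302459717
total [-1.857  0.294 -1.711] row [-0.062  0.01  -0.057 -0.061 -0.07  -0.079] x 1
```

View pics/d.png

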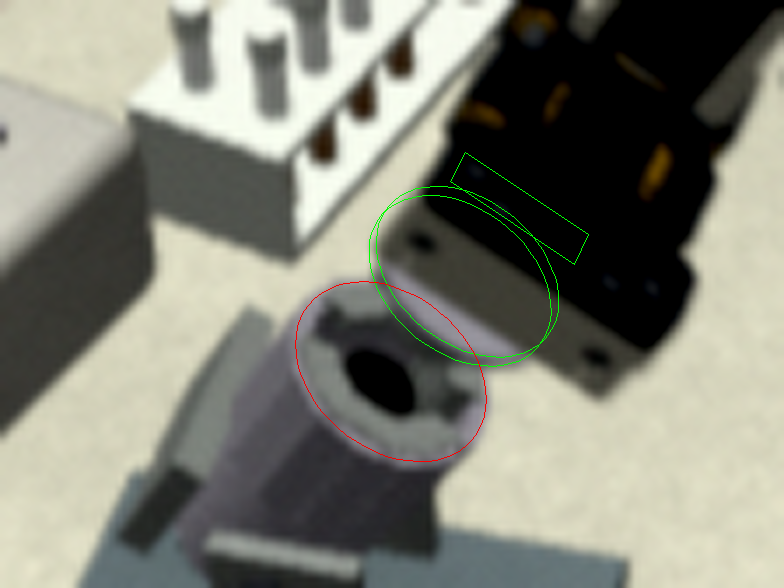

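```bash
python3 -m pendant '[-0.06,0.01,-0.06,-0.06,-0.07,-0.08,1,0,0,0.3,0,0,0,1,0,0,0.3,0,0,0,1,0,0,0.2,0,0,0,1,0,0,0,0,0,0,1,0,0,0,0,0,0,1]'
cat > rel.py <<'E'
from plan import *
T,o=now(); B=bucket(); d=B.T@(T[:3,3]-MOUTH); Rr=B.T@T[:3,:3]
print('t',o['time'],'bucket-frame tcp',d,'under',d[2]-33.4,'ang',np.arctan2(Rr[1,0],Rr[0,0])%np.pi,'tilt',Rr[:2,2],'F_b',B.T@np.array(o['contact_force']),'M_b',B.T@np.array(o['moment']),'w',o['grip_width'],'q6',o['joint_positions'][5])
E
python3 rel.py; python3 -c "
from plan import *
B=bucket()
S=(226+(406.5)/12-.5,201+304.5/12-.5);T=(185+404.5/12-.5,194+312.5/12-.5)
for z in(145,147.,150):
  for c,p in(('side',S),('top',T)):
    o,d=ray(c,p); X=o+d*(z-o[2])/d[2]; print(z,c,X,B.T@(X-MOUTH))"
```

```text
time: 12.8
tool_pos: [575.3, 120.8, 179.6]
tcp_rot: [3.093, 0.524, -2.941]
contact_force: [-0.2, 0.3, -0.6]
grip_width: 13.7
finger_force: 30.0
t 12.8 bucket-frame tcp [ 2.225 -0.304 36.363] under 2.9626268667624416 ang 3.055553803340703 tilt [ 0.003 -0.001] F_b [-0.377  0.355 -0.523] M_b [ 0.073  0.255 -0.03 ] w 13.738448829892203 q6 -2.0497983729232874
145 side [591.353 125.825 145.   ] [-0.479 -0.264 -2.033]
145 top [590.223 125.689 145.   ] [-1.448 -0.061 -1.473]
147.0 side [590.212 127.429 147.   ] [-0.013  1.605  0.007]
147.0 top [589.816 125.525 147.   ] [-0.827 -0.097  0.478]
150 side [588.5   129.835 150.   ] [0.687 4.41  3.068]
150 top [589.205 125.28  150.   ] [ 0.104 -0.151  3.404]
```

```bash
python3 -m pendant '[0.07,0.02,0,0,0,0,1,0,0,0.08,0,0,0,1,0,0,0,0,0,0,1]';python3 rel.py;  python3 -m pendant '[0,0,0.07,0,0,0,1,0,0,0.07,0,0,0,1,0,0,0,0,0,0,1]'; python3 rel.py
```

```text
time: 13.1
tool_pos: [574.5, 121.4, 176.9]
tcp_rot: [3.093, 0.525, -2.941]
contact_force: [0.1, -0.0, -1.7]
grip_width: 13.9
finger_force: 30.0
t 13.1 bucket-frame tcp [ 0.394  0.455 34.354] under 0.9535268549184579 ang 3.0556905369472203 tilt [ 0.003 -0.001] F_b [-0.76  -0.085 -1.56 ] M_b [ 0.044  0.259 -0.068] w 13.888524222542312 q6 -2.054352877943853
time: 13.4
tool_pos: [576.9, 122.1, 173.4]
tcp_rot: [3.093, 0.526, -2.941]
contact_force: [0.7, 1.6, -0.6]
grip_width: 14.4
finger_force: 30.0
t 13.4 bucket-frame tcp [ 0.783  0.419 29.998] under -3.4015688516279425 ang 3.0555620121577953 tilt [ 0.004 -0.001] F_b [ 0.656  1.344 -1.095] M_b [ 0.281 -0.004 -0.051] w 14.404412460842988 q6 -2.058128352802448
```

```bash
for i in 1 2 3; do python3 -m pendant '[0,0,0.07,0,0,0,1,0,0,0,0,0,0,1]' >/dev/null; python3 rel.py; done
```

```text
t 13.6 bucket-frame tcp [ 0.883  0.408 27.984] under -5.4164337342749285 ang 3.0556787498735107 tilt [ 0.004 -0.001] F_b [ 1.18   0.812 -1.503] M_b [ 0.296 -0.185 -0.045] w 14.246814564368567 q6 -2.060028805645013
t 13.8 bucket-frame tcp [ 0.874  0.436 25.909] under -7.4910082210051065 ang 3.0556840046312224 tilt [ 0.004 -0.001] F_b [ 1.898  2.003 -1.758] M_b [ 0.396 -0.231 -0.044] w 13.784165613729515 q6 -2.061984386887433
t 14.0 bucket-frame tcp [ 0.969  0.399 24.018] under -9.381551221041743 ang 3.055751990223883 tilt [ 0.004 -0.001] F_b [1.908 1.429 1.211] M_b [ 0.47  -0.246 -0.02 ] w 13.834902954721242 q6 -2.0639407427087306
```

```bash
for i in 1 2; do python3 -m pendant '[0,0,0.07,0,0,0,1,0,0,0,0,0,0,1]' >/dev/null; python3 rel.py; done
```

```text
t 14.2 bucket-frame tcp [ 0.98   0.386 21.985] under -11.415064390054159 ang 3.055773500314566 tilt [ 0.004 -0.001] F_b [1.916 2.07  3.941] M_b [ 0.378 -0.126 -0.088] w 13.966156789946396 q6 -2.0659927857093723
t 14.4 bucket-frame tcp [ 1.034  0.377 20.   ] under -13.399746156646739 ang 3.0558616280137207 tilt [ 0.005 -0.001] F_b [1.194 1.885 5.25 ] M_b [ 0.422 -0.07   0.043] w 14.010017308026063 q6 -2.068064317864576
```

```bash
python3 -m pendant '[0,0,0.1,0,0,0,1,0,0,0.1,0,0,0,1,0,0,0,0,0,0,1]' >/dev/null; python3 rel.py; python3 -m pendant '[0.02,0,0,0,0,0.5,1,0,0,0,0,0,0.5,1,0,0,0,0,0,0.5,1,0,0,0,0,0,0.5,1,0,0,0,0,0,0,1]'>/dev/null; python3 rel.py
```

```text
t 14.7 bucket-frame tcp [ 1.109  0.374 14.139] under -19.260859114381255 ang 3.0559846086851787 tilt [ 0.005 -0.001] F_b [1.699 1.258 7.741] M_b [ 0.381  0.012 -0.015] w 13.511571866378786 q6 -2.0741147926475074
t 15.2 bucket-frame tcp [ 1.179 -0.073 14.461] under -18.938661819864024 ang 2.915450164824068 tilt [ 0.006 -0.002] F_b [ 1.45   1.352 10.132] M_b [ 0.144 -0.084  0.034] w 14.004427824865688 q6 -1.9350002585438
```

```bash
python3 -m pendant '[0,0,0,0,0,0.5,1,0,0,0,0,0,0.5,1,0,0,0,0,0,0.5,1,0,0,0,0,0,0,1]'>/dev/null; python3 rel.py;python3 -m pendant '[0,0,0,0,0,1,1,0,0,0,0,0,1,1,0,0,0,0,0,1,1,0,0,0,0,0,0,1]'>/dev/null; python3 rel.py
```

```text
t 15.6 bucket-frame tcp [ 0.998 -0.193 14.422] under -18.978438749792815 ang 2.8107297177481074 tilt [ 0.006 -0.002] F_b [ 0.876 -0.978 10.103] M_b [-0.008  0.049  0.017] w 13.831164000413855 q6 -1.8303228923755681
t 16.0 bucket-frame tcp [ 0.676 -0.139 14.355] under -19.04521959531257 ang 2.600212218990748 tilt [ 0.005 -0.002] F_b [ 0.545 -0.861  8.398] M_b [-0.081  0.148  0.016] w 13.853255357570102 q6 -1.619853918832902
```

```bash
python3 -m pendant '[0,0,0,0,0,1,1,0,0,0,0,0,1,1,0,0,0,0,0,1,1,0,0,0,0,0,1,1,0,0,0,0,0,1,1,0,0,0,0,0,1,1,0,0,0,0,0,1,1,0,0,0,0,0,1,1,0,0,0,0,0,0,1]'>/dev/null; python3 rel.py;python3 -m pendant '[0,0,0,0,0,1,1,0,0,0,0,0,1,1,0,0,0,0,0,1,1,0,0,0,0,0,1,1,0,0,0,0,0,1,1,0,0,0,0,0,1,1,0,0,0,0,0,1,1,0,0,0,0,0,0,1]'>/dev/null; python3 rel.py
```

```text
t 16.9 bucket-frame tcp [-0.139  0.13  14.164] under -19.23593546677879 ang 2.0416409169016516 tilt [ 0.004 -0.002] F_b [-0.584 -1.522 10.029] M_b [-0.024  0.399  0.009] w 13.885482878301465 q6 -1.0613038760719367
t 17.7 bucket-frame tcp [-0.254  0.212 14.13 ] under -19.27008903671397 ang 1.5529036840570203 tilt [ 0.003 -0.001] F_b [-0.981  0.828  8.928] M_b [0.001 0.391 0.014] w 13.498734531391843 q6 -0.5725992724213187
```

```bash
for i in 1 2 3 4; do python3 -m pendant '[0,0,0,0,0,0.5,1,0,0,0,0,0,0.3,1,0,0,0,0,0,0,1]'>/dev/null; python3 rel.py; done
```

```text
t 18.0 bucket-frame tcp [-0.26   0.245 14.134] under -19.266336211411534 ang 1.4986207353076666 tilt [ 0.003 -0.001] F_b [ 0.069 -0.443  9.32 ] M_b [-0.008  0.465  0.047] w 13.591875943789832 q6 -0.5182213241685906
t 18.3 bucket-frame tcp [-0.302  0.26  14.127] under -19.272539587470494 ang 1.442770273049414 tilt [ 0.003 -0.001] F_b [-1.206  0.378  9.425] M_b [-0.013  0.44   0.019] w 13.444706017431349 q6 -0.4623833008760596
t 18.6 bucket-frame tcp [-0.292  0.257 14.107] under -19.293316209622464 ang 1.3869393249038433 tilt [ 0.003 -0.001] F_b [-1.532  0.385  9.728] M_b [-0.011  0.416  0.083] w 14.039251109734396 q6 -0.4065075684958161
t 18.9 bucket-frame tcp [-0.292  0.264 14.146] under -19.254421691948778 ang 1.3313411010668892 tilt [ 0.003 -0.001] F_b [-1.504 -0.559  9.746] M_b [0.022 0.446 0.153] w 13.87933126188629 q6 -0.35079608818557106
```

```bash
for i in 1 2 3; do python3 -m pendant '[0,0,0,0,0,0.5,1,0,0,0,0,0,0.3,1,0,0,0,0,0,0,1]'>/dev/null; python3 rel.py; done
```

```text
t 19.2 bucket-frame tcp [-0.404  0.319 14.127] under -19.272895858498458 ang 1.2775199585261563 tilt [ 0.003 -0.001] F_b [-0.764 -0.028  8.619] M_b [0.038 0.449 0.792] w 13.810421005714508 q6 -0.29598463736641734
t 19.5 bucket-frame tcp [-0.407  0.244 14.113] under -19.286673299067246 ang 1.222018584694578 tilt [ 0.003 -0.002] F_b [-0.584 -0.283  9.844] M_b [-0.054  0.502  0.857] w 14.902060870724288 q6 -0.240257136912639
t 19.8 bucket-frame tcp [-0.342  0.374 14.115] under -19.284740488028262 ang 1.1663246411009645 tilt [ 0.003 -0.002] F_b [-0.414  0.678  9.194] M_b [0.062 0.446 0.883] w 15.679963824180964 q6 -0.18450073618871812
```

```bash
python3 -m pendant '[0,0,0,0,0,-0.9,1,0,0,0,0,0,-0.9,1,0,0,0,0,0,-0.9,1,0,0,0,0,0,-0.6,1,0,0,0,0,0,0,1]'>/dev/null; python3 rel.py; for i in 1 2 3; do python3 -m pendant '[0,0,-0.06,0,0,0,1,0,0,0,0,0,0,1]'>/dev/null; python3 rel.py; done
```

```text
t 20.3 bucket-frame tcp [-0.174  0.325 14.134] under -19.26583269632269 ang 1.395519860708638 tilt [ 0.003 -0.001] F_b [-0.91   0.359  8.132] M_b [0.068 0.389 0.059] w 13.99245873258815 q6 -0.4152192290577564
t 20.5 bucket-frame tcp [-0.154  0.327 15.995] under -17.404958592895454 ang 1.3945259003477193 tilt [ 0.004 -0.001] F_b [-1.079 -0.242  7.606] M_b [0.084 0.33  0.073] w 13.576147129153021 q6 -0.4121948412979575
t 20.7 bucket-frame tcp [-0.161  0.316 17.742] under -15.65805388769958 ang 1.394431480875093 tilt [ 0.004 -0.001] F_b [-0.596  0.574  6.217] M_b [0.128 0.3   0.042] w 13.657626726083413 q6 -0.41038662599175796
t 20.9 bucket-frame tcp [-0.17   0.342 19.461] under -13.938731681641332 ang 1.3944100824045085 tilt [ 0.003 -0.001] F_b [-0.362  1.809  6.174] M_b [0.049 0.272 0.068] w 13.515388637375406 q6 -0.4085316149639963
```

```bash
for i in 1 2 3; do python3 -m pendant '[0,0,-0.03,0,0,0,1,0,0,0,0,0,0,1]'>/dev/null; python3 rel.py; done
```

```text
t 21.1 bucket-frame tcp [-0.215  0.361 20.09 ] under -13.309621372578704 ang 1.3942632581234866 tilt [ 0.003 -0.001] F_b [0.588 1.062 6.057] M_b [0.197 0.204 0.028] w 13.801490739842606 q6 -0.4076456406508133
t 21.3 bucket-frame tcp [-0.191  0.306 20.267] under -13.132712452411742 ang 1.3938337757811017 tilt [ 0.003 -0.001] F_b [ 1.421 -0.376 -4.929] M_b [ 0.139 -0.21  -0.028] w 13.662736511287815 q6 -0.4066878644663315
t 21.5 bucket-frame tcp [-0.339  0.298 20.409] under -12.991050895191965 ang 1.3938506869239324 tilt [ 0.003 -0.001] F_b [  3.703  -0.218 -14.858] M_b [ 0.131 -0.633  0.128] w 14.088572038691405 q6 -0.40593683915715484
```

The cap meets a hard ceiling, with a 15 N pull on it, so it is locked. I ease off, open and retreat along the axis.

```bash
python3 -m pendant '[0,0,0.05,0,0,0,1,0,0,0,0,0,0,1,0,0,0,0,0,0,0.2,0,0,0,0,0,0,-0.2,0,0,0,0,0,0,-0.4,0,0,0,0,0,0,-0.4,0,0,0,0,0,0,-0.4,0,0,0,0,0,0,-0.4,0,0,0,0,0,0,-0.4]'; python3 rel.py;  python3 -m pendant '[0,0,-0.5,0,0,0,-0.4,0,0,-1,0,0,0,-0.4,0,0,-1,0,0,0,-0.4,0,0,-1,0,0,0,-0.4,0,0,-1,0,0,0,-0.4,0,0,-1,0,0,0,-0.4,0,0,0,0,0,0,-0.4]'
python3 -c "
from h import *
a=save('side','e.png');cv2.imwrite('pics/e2.png',cv2.resize(a[90:330,120:440,::-1],None,fx=2.4,fy=2.4,interpolation=2))"
```

```text
time: 22.4
tool_pos: [580.8, 123.3, 164.6]
tcp_rot: [2.621, -0.088, 1.717]
contact_force: [0.1, 0.0, -0.0]
grip_width: 63.1
finger_force: 0.0
t 22.4 bucket-frame tcp [-0.056  0.439 20.298] under -13.101504955601207 ang 1.3941754232730184 tilt [ 0.004 -0.001] F_b [ 0.081  0.014 -0.099] M_b [-0.065  0.224  0.   ] w 63.09901391078814 q6 -0.40734175831951297
time: 23.1
tool_pos: [501.9, 98.7, 311.3]
tcp_rot: [2.614, -0.086, 1.717]
contact_force: [-0.0, 0.2, 0.0]
grip_width: 64.3
finger_force: 0.0
```

View pics/e2.png

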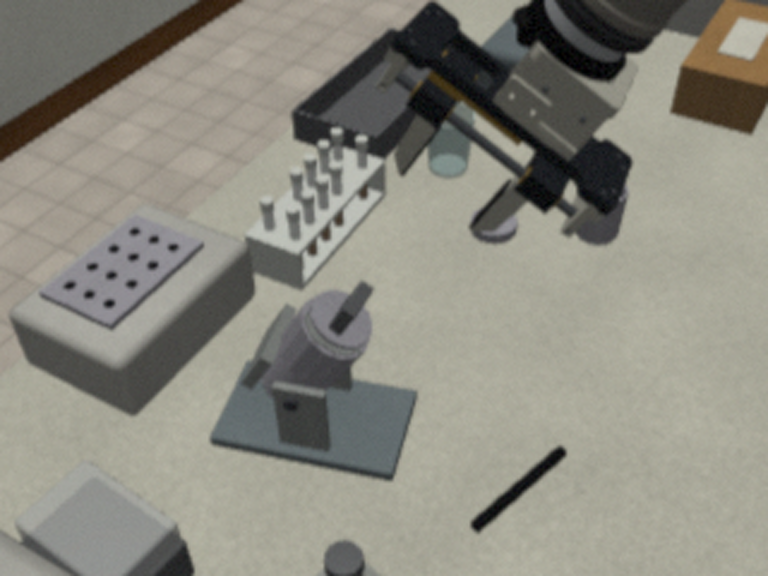

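The picture shows the cap seated squarely in the mouth at about (338,322) of the crop. Its bar is turned a quarter, the gripper is clear, and the other things have not moved.

```bash
python3 -c "
from plant import close_job
print(close_job())"
```

```text
the job is handed in; nothing more can be done
None
```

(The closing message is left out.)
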